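# Check the centre punch's point under the work lamp

## Task

Hang the work lamp by the top bar of its bracket on the stand's twin-prong hook and let go of it, then draw the centre punch out of its leaning tube in the rack and turn it level, so that its point can be checked in the lamp's light. Finish while still holding the punch: raised clear of everything, level, with its point under the middle of the lamp and the lamp hanging free. Leave the other tools on the bench where they are.

Things in the scene. Friction and masses are not known exactly. Their poses are not given: they have to be found in the camera images.
- work_lamp: Work lamp, loose, about 0.45 kg: a flat dark rectangular LED head, 84 x 128 mm (x, y), 46 mm high with its cooling fins, in a U-shaped steel bracket with a round top bar. It stands lens down on the bench at the start. Origin: centre of its underside; z up when it stands or hangs straight.
- lamp_bar (a point): Middle of the lamp's top bar, 100 mm above its underside, 54 mm clear above the fins. The bar is 12 mm thick (13.6 mm over the 30 mm rubber sleeve at its middle), runs along the lamp's y axis and is free for 60 mm to either side, up to the bracket's arms. Pinch its middle from above, fingers closing along the lamp's x.
- lamp_lens (a point): Centre of the lamp's light-coloured lens (66 x 108 mm) on its underside, 100 mm under lamp_bar; same axes.
- lamp_stand: Stand, fast on the bench by its magnetic base (70 x 110 x 26 mm), with a 26 mm square post 289 mm high. Origin under the post; x points away from the open end of the hook, y along the row of the two prongs, z up. The lamp comes in from the open (-x) side with its bar above the prong tips and is lowered onto the prongs.
- hook_seat (a point): Half-way between the two prongs, level with their tops (272 mm above the bench); axes of the stand. Prongs: 8 mm round, 35 mm to either side, level from x = +64 mm (post) to x = -27 mm, then turned up to tips at x = -43 mm, 20 mm above this point. The bar may lie anywhere on the level part, across both prongs, its centre 6 mm above this point; fingers at its middle pass between the prongs.
- centre_punch: Centre punch, loose, 0.19 kg, 122 mm long: round 21 mm green lacquered body, tapering over its last 30 mm to the point; centre of mass 76 mm from the point. It stands point down in the rack's middle tube, leaning 40 degrees from upright, head towards the robot; its last 40 mm stands out. Pinch it there, fingers closing along the row of tubes.
- punch_mid (a point): Half-way along the punch, on its axis; its y axis runs along the punch towards the point.
- punch_point (a point): The point of the punch, 61 mm from punch_mid along its y axis; same axes.
- tool_rack: Steel rack of three leaning tubes on a 110 x 176 mm base plate, fixed to the bench. Origin under the middle of the plate; z up, y along the row of tubes, -x the side to which the tubes lean. The outer tubes, 64 mm to either side of the middle one, hold a scriber and a paint marker that stand out about 58 mm.
- tube_mouth (a point): Centre of the mouth of the rack's middle tube, 92 mm above the bench; bore 24.4 mm, 82 mm deep, outside 30 mm. Its z axis runs along the tube, up and out of it (40 degrees from upright), its y axis along the row of tubes; the punch is drawn along z.
- soapstone_holder: Soapstone holder, a flat steel pen 135 mm long, lying in front of the stand; to be left alone.
Things that resemble listed ones, but are neither listed nor needed, are in the scene too. Leave any black or yellow look-alike of the centre_punch alone.

How it is judged:
By the outcome, as a careful person would: the job done as asked, in the order asked, and still so for the second after the job is handed in, while the arm keeps its last pose, push and grip.
It also fails if it takes over 64 s, if anything falls off the work surface, if the arm or the gripper's body presses on something with over 40 N, if the wrist force passes 120 N, or if a joint passes its speed limit or range.

## Robot

A 6-joint arm with a two-finger parallel gripper is mounted at the origin on a cart in front of the work surface, level with it; the furniture and walls round the work are solid. World frame = base frame: x ahead of the robot, y to its left, z up, the work surface at z = 0. Lengths are in m, angles in rad, forces in N, time in s.
With the tool pointing down it reaches from about 0.25 to 0.725 m from the base axis. Payload 4 kg.
Tool frame: the origin (TCP) lies midway between the tips of the shut fingers; the grasp point (between the pads) lies 19 mm behind it; z points along the fingers, y is the direction in which the jaws open and shut (so a half turn about z gives the same grasp; the last joint's range is limited). The gripper opens to 85 mm and grips with 20 to 120 N. Pads are 22 mm wide; open, the fingers measure 114 mm over their backs; the gripper's body (76 mm by 85 mm) begins 54 mm behind the grasp point. The pads swing forward as they close: fully open they stand 13 mm farther back than shut.
Start: joints at [-1.323, 0.241, 0.005, 1.335, 0, 1.571], TCP at [0.123, -0.485, 0.231] pointing down, gripper open.
Joint ranges: [-2.72, 2.72], [-1.05, 1.87], [-1.09, 1.28], [-1.99, 2.15], [-1.42, 1.44], [-3.14, 3.14]. Speed limits (rad/s): [2.79, 2.79, 3.14, 3.14, 3.14, 3.14].

## Interface

Orientations are given as [roll, pitch, yaw] about the fixed x, y, z axes, in that order (R = Rz(yaw) Ry(pitch) Rx(roll)).
In Python, from station import * gives the robot as it stands.
- The arm moves only by the tool drive_tool, never from a script. Its argument "series" is a list of rows, each a list of 3 entries, a list of its own where there are three numbers: the opening in per cent of the stroke, from 0 (shut) to 100 (fully open), then the shift along the tool's x, y, z in mm, then the turn, a rotation vector about the tool's x, y, z in degrees. A call has 1 to 10 rows; each row is the pose to reach, as a shift and turn from the pose measured when the call began, along the tool's axes at that moment; what a row does not reach only later rows make up. A row lasts 1/10 s, in which the tool goes at most 50 mm and 8.59 degrees, less where a joint would pass 70% of its speed; a pose out of reach is approached as far as the arm can. A call with a gripper value outside its range is refused whole. The fingers move at their own pace and stop on an object; "newtons" is the grip in N (left out, the last holds). Time passes only in rows, so rows that repeat a pose let the fingers close. It gives the time, the measured TCP pose, the force and the opening at its end, in the units of the state.
- get_state(): the state, without advancing time (a new reading comes with each control period).
- capture(name): name is "scene" or "side" or "wrist"; returns the picture (480x640x3 uint8, red, green, blue); there is no depth.
- camera_info(name): a dict with "camera_matrix" (3x3 intrinsics, pixels), "R" (3x3) and "t" (3): a world point X has camera coordinates R X + t. Camera axes: x right, y down, z forward; pixel columns grow to the right and rows downward; lengths in m; the calibration is good to about 2 mm. The wrist camera is an equidistant fisheye: a pixel r from the principal point sees the ray r / f radians off the axis. A picture is of the moment at which its call begins: read the wrist's pose just before it. camera_info takes no time and is no camera call; for the wrist camera it gives the pose at the moment of the call.
- close_job(): hands the job in, once; it reports no verdict.
The state is a dict: "time_s": time; "qpos": joint angles; "qd": joint speeds; "effort": joint torques, N m; "position": TCP position; "ee_rot": TCP orientation; "ft_force": force on the tool from outside, world axes, zero at the start; "ft_torque": the same for the moment, N m; "opening": finger opening in m.
Only numpy, scipy, OpenCV 4.12 (cv2) and the standard library are available. Lean on these libraries where they do the work, as an engineer would, in place of code of your own. Each camera call takes 0.05 s, during which the arm holds its last target. There are 200 camera calls.

## Working session

There is one attempt and no reset: what is moved stays moved. The work goes in short steps, Python scripts to look and compute and a tool call to move; the robot and the scene stay as the last step left them, time stands still between calls to the robot, and variables do not carry over. Pictures are saved under pics/ and viewed, about 8 in all and at most 12, crops included, and the job is handed in when it is done.

Besides the shell and the picture viewer there is one more tool, called after ">>>" by a JSON object that holds its "fn" and its "kwargs". drive_tool: Moves the arm, as the interface text tells. Its arguments: {"type":"object","properties":{"series":{"type":"array","items":{"type":"array"}},"newtons":{"type":"number"}},"required":["series"]}

```bash
mkdir -p pics; ls; python3 - <<'E'
from station import *
import cv2,numpy as np
s=get_state();print({k:np.round(v,3).tolist() for k,v in s.items()})
for n in("scene","side","wrist"):
    im=capture(n);cv2.imwrite(f"pics/{n}0.png",im[...,::-1]);c=camera_info(n)
    print(n,np.round(c["camera_matrix"],1).tolist(),np.round(c["R"],3).tolist(),np.round(c["t"],3).tolist(),"pos",np.round(-np.array(c["R"]).T@c["t"],3))
E
```

```text
pics
{'time_s': 0.0, 'qpos': [-1.323, 0.241, 0.004, 1.335, 0.0, 1.571], 'qd': [0.001, -0.001, -0.002, -0.001, -0.0, -0.0], 'effort': [-0.001, -37.231, 25.241, 0.017, -0.0, 0.0], 'position': [0.122, -0.484, 0.23], 'ee_rot': [-3.139, -0.0, 0.248], 'ft_force': [-0.819, 0.443, 0.344], 'ft_torque': [-0.065, -0.001, 0.005], 'opening': 0.085}
scene [[500.8, 0.0, 323.1], [0.0, 500.8, 236.3], [0.0, 0.0, 1.0]] [[-0.709, -0.705, 0.004], [-0.53, 0.529, -0.663], [0.465, -0.472, -0.749]] [0.338, 0.457, 1.075] pos [-0.018  0.504  1.107]
side [[533.7, 0.0, 317.2], [0.0, 533.7, 236.8], [0.0, 0.0, 1.0]] [[0.954, -0.299, 0.01], [-0.142, -0.48, -0.866], [0.263, 0.825, -0.5]] [-0.563, 0.198, 1.302] pos [ 0.222 -1.148  0.828]
wrist [[371.6, 0.0, 318.9], [0.0, 371.6, 247.2], [0.0, 0.0, 1.0]] [[0.245, -0.97, -0.0], [-0.923, -0.233, 0.307], [-0.298, -0.075, -0.952]] [-0.499, -0.039, 0.378] pos [ 0.198 -0.464  0.372]
```

View pics/scene0.png

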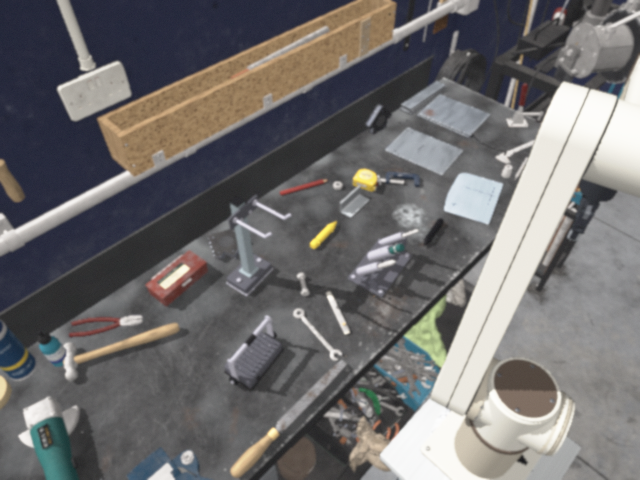

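View pics/side0.png

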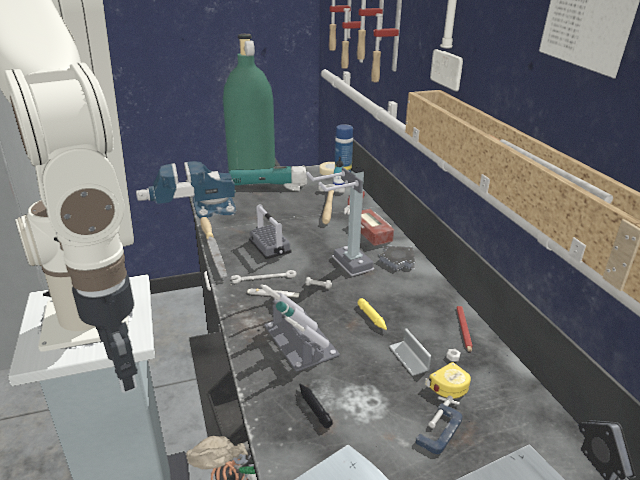

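Candidates: the green punch in the rack's middle tube is at scene (398,249), side (285,307). The look-alikes are yellow at scene (323,235) and black at scene (433,232). The lamp is at scene (255,355), side (270,235), and the stand at scene (245,265), side (350,250). I choose the green punch in the tube, and check it in close crops.

```bash
python3 - <<'E'
import cv2
def crop(n,x0,y0,w,h,k,o):
    im=cv2.imread(f"pics/{n}0.png")[y0:y0+h,x0:x0+w];im=cv2.resize(im,None,fx=k,fy=k,interpolation=cv2.INTER_CUBIC)
    for x in range(-(-x0//20)*20,x0+w,20):
        cv2.line(im,((x-x0)*k,0),((x-x0)*k,6),(0,255,255),1);cv2.putText(im,str(x),((x-x0)*k,16),0,.35,(0,255,255))
    for y in range(-(-y0//20)*20,y0+h,20):
        cv2.line(im,(0,(y-y0)*k),(6,(y-y0)*k),(0,255,255),1);cv2.putText(im,str(y),(8,(y-y0)*k+4),0,.35,(0,255,255))
    cv2.imwrite(f"pics/{o}.png",im)
crop("scene",220,190,200,200,3,"c1")
crop("side",235,160,150,212,3,"c2") if 0 else crop("side",230,160,160,200,3,"c2")
E
python3 -c "
import cv2,numpy as np
a=cv2.imread('pics/c1.png');b=cv2.imread('pics/c2.png')
a=cv2.resize(a,None,fx=.67,fy=.67) if 0 else a
"
```

```text
(no output)
```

View pics/c1.png

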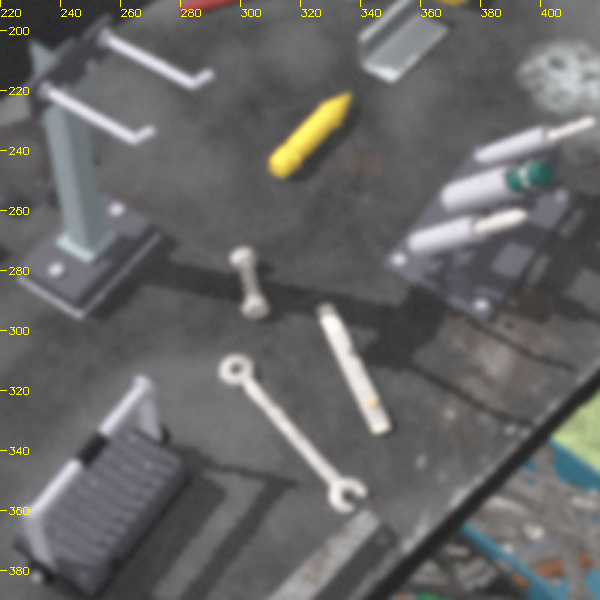

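View pics/c2.png

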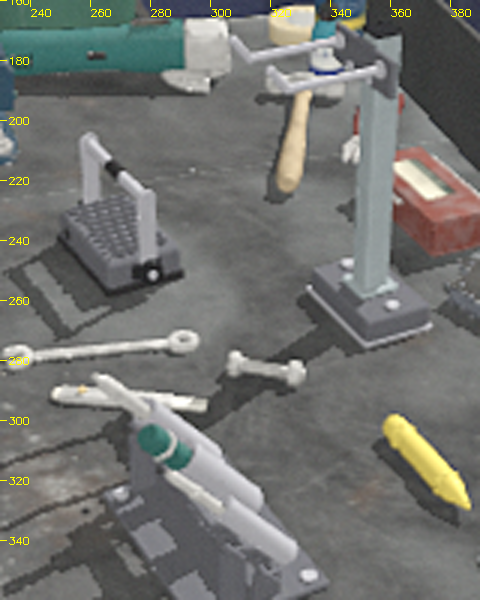

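```bash
cat > h.py <<'E'
from station import *
import cv2,numpy as np
from scipy.spatial.transform import Rotation as Ro
def ray(c,p):
    K=np.array(c["camera_matrix"]);d=(np.array(p,float)-K[:2,2])/[K[0,0],K[1,1]]
    if c.get("fish"):
        r=np.hypot(*d);d=np.r_[d/r*np.sin(r),np.cos(r)]
    else: d=np.r_[d,1]
    R=np.array(c["R"]);d=R.T@d
    return -R.T@np.array(c["t"]),d/np.linalg.norm(d)
def tri(*cp):
    A=0;b=0;L=[]
    for c,p in cp:
        o,d=ray(c,p);P=np.eye(3)-np.outer(d,d);A=A+P;b=b+P@o;L.append((P,o))
    x=np.linalg.solve(A,b);return x,max(np.linalg.norm(P@(x-o)) for P,o in L)
def proj(c,X):
    v=np.array(c["R"])@X+c["t"];K=np.array(c["camera_matrix"])
    if c.get("fish"):
        h=np.hypot(v[0],v[1]);a=np.arctan2(h,v[2]);q=v[:2]/h*a
    else:q=v[:2]/v[2]
    return K[:2,2]+q*K[0,0]
def cam(n):
    c=dict(camera_info(n));c["fish"]=n=="wrist";return c
def tcp():
    s=get_state();return np.array(s["position"]),Ro.from_euler("xyz",s["ee_rot"]),s
E
python3 - <<'E'
from h import *
a,b=cam("scene"),cam("side")
for n,p,q in [("sleeve",(250.7,339.3),(268,215.7)),("bar-y",(267.5,317),(279.3,223.3)),("bar+y",(231.5,361),(259.7,205)),
("tip-",(290,214.7),(320,183.3)),("tip+",(270.7,233.7),(307.7,172.7)),("bend-",(285,218),(321.7,189.3)),("bend+",(265.3,236.7),(311.7,179)),
("root-",(254.7,202),(357,183.3)),("root+",(235,220),(343.3,174.3)),("head",(401.7,248.3),(280,306)),("mouth",(389.3,250),(294,316)),("yellowtip",(336.5,221.5),(386,329))]:
    x,e=tri((a,p),(b,q));print(n,x.round(4),round(e,4))
E
```

```text
sleeve [0.5031 0.2075 0.1022] 0.0007
bar-y [0.5199 0.1434 0.107 ] 0.0022
bar+y [0.4911 0.2727 0.1064] 0.0024
tip- [ 0.5916 -0.0065  0.2867] 0.0008
tip+ [0.5798 0.0627 0.2871] 0.0018
bend- [ 0.6008 -0.0009  0.2693] 0.0026
bend+ [0.5935 0.0672 0.2674] 0.0002
root- [0.6971 0.0117 0.2659] 0.0005
root+ [0.6852 0.0809 0.2637] 0.0001
head [ 0.4275 -0.2366  0.1145] 0.0024
mouth [ 0.461  -0.2345  0.079 ] 0.0005
yellowtip [ 0.6785 -0.2591  0.0088] 0.001
```

Scene crop: sleeve (250.7,339), prong tips (290,215) and (271,234), green punch head (402,248) in the middle tube. Side crop: sleeve (268,216), tips (320,183) and (308,173), punch head (280,306). The triangulated heights fit the text (bar 0.102, tips 0.287). Lamp yaw is about 0.21 and stand yaw about 0.155.

```bash
cat >> h.py <<'E'
def to(pos,rpy):
    p,R,s=tcp();T=Ro.from_euler("xyz",rpy)
    print("shift mm",(R.inv().apply(np.array(pos)-p)*1000).round(1),"turn deg",(R.inv()*T).as_rotvec(degrees=True).round(2))
E
python3 - <<'E'
from h import *
to((.503,.2075,.25),(np.pi,0,np.pi/2+.215))
E
```

```text
shift mm [ 538.5 -577.4  -18.4] turn deg [-7.000e-02 -7.000e-02 -8.812e+01]
```

>>> {"fn": "drive_tool", "kwargs": {"series": [[100,[538,-577,-18],[0,0,-88.1]],[100,[538,-577,-18],[0,0,-88.1]],[100,[538,-577,-18],[0,0,-88.1]],[100,[538,-577,-18],[0,0,-88.1]],[100,[538,-577,-18],[0,0,-88.1]],[100,[538,-577,-18],[0,0,-88.1]],[100,[538,-577,-18],[0,0,-88.1]],[100,[538,-577,-18],[0,0,-88.1]],[100,[538,-577,-18],[0,0,-88.1]],[100,[538,-577,-18],[0,0,-88.1]]], "newtons": 100}}

```text
time_s: 1.15
position: [0.3637, -0.0446, 0.243]
ee_rot: [3.141, -0.001, 1.754]
ft_force: [1.4, -1.3, -0.3]
opening: 0.0855
```

```bash
python3 - <<'E'
from h import *
to((.503,.2075,.25),(np.pi,0,np.pi/2+.215));print(tcp()[0])
E
```

```text
shift mm [222.5 182.9  -6.6] turn deg [ 0.03 -0.06 -1.81]
[ 0.36368607 -0.04458338  0.24301462]
```

>>> {"fn": "drive_tool", "kwargs": {"series": [[100,[222,183,-7],[0,0,-1.8]],[100,[222,183,-7],[0,0,-1.8]],[100,[222,183,-7],[0,0,-1.8]],[100,[222,183,-7],[0,0,-1.8]],[100,[222,183,-7],[0,0,-1.8]],[100,[222,183,-7],[0,0,-1.8]],[100,[222,183,-7],[0,0,-1.8]],[100,[222,183,-7],[0,0,-1.8]],[100,[222,183,-7],[0,0,-1.8]]]}}

```text
time_s: 2.05
position: [0.5024, 0.2061, 0.2501]
ee_rot: [-3.141, -0.001, 1.785]
ft_force: [0.4, 0.2, 0.2]
opening: 0.0854
```

```bash
python3 - <<'E'
from h import *
c=cam("wrist");im=capture("wrist");cv2.imwrite("pics/w1.png",im[...,::-1])
print(tcp()[0],tcp()[1].as_euler("xyz"))
for X in [(.5031,.2075,.102),(.5199,.1434,.104),(.4911,.2727,.104)]: print(proj(c,np.array(X)).round(1))
print(ray(c,(320,240)))
E
```

```text
[0.50248994 0.2057933  0.25042561] [-3.14142211e+00 -7.33364417e-04  1.78423734e+00]
[320.8 228.9]
[323.9 303.9]
[323.6 146.3]
(array([0.48578501, 0.28329881, 0.39158577]), array([ 0.06180038, -0.28120493, -0.95765573]))
```

View pics/w1.png

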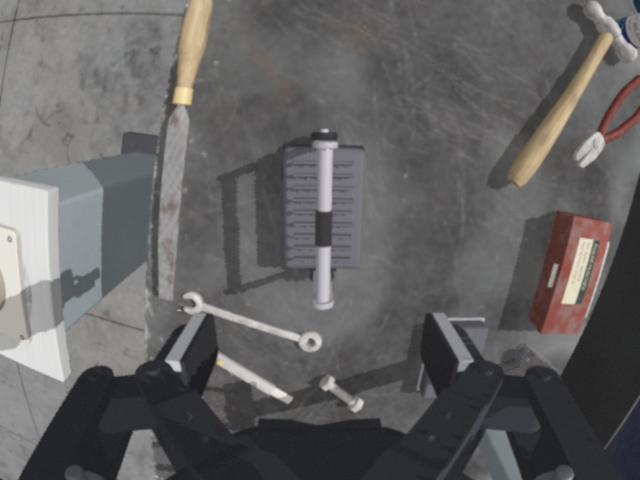

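Wrist view: sleeve at (323,229), 3 px from the prediction. The bar runs straight up the picture, so the yaw is right. Descend.

```bash
python3 - <<'E'
from h import *
to((.505,.208,.084),(np.pi,0,np.pi/2+.215))
E
```

```text
shift mm [  1.5   2.9 166.4] turn deg [-0.01 -0.04 -0.09]
```

>>> {"fn": "drive_tool", "kwargs": {"series": [[100,[1.5,3,45],[0,0,0]],[100,[1.5,3,90],[0,0,0]],[100,[1.5,3,130],[0,0,0]],[100,[1.5,3,150],[0,0,0]],[100,[1.5,3,166],[0,0,0]],[100,[1.5,3,166],[0,0,0]]]}}

```text
time_s: 2.7
position: [0.5029, 0.2058, 0.0826]
ee_rot: [-3.137, 0.0, 1.782]
ft_force: [-0.8, -0.9, 0.2]
opening: 0.0857
```

>>> {"fn": "drive_tool", "kwargs": {"series": [[0,[0,0,0],[0,0,0]],[0,[0,0,0],[0,0,0]],[0,[0,0,0],[0,0,0]],[0,[0,0,0],[0,0,0]],[0,[0,0,0],[0,0,0]],[0,[0,0,0],[0,0,0]],[0,[0,0,0],[0,0,0]],[0,[0,0,0],[0,0,0]],[0,[0,0,0],[0,0,0]],[0,[0,0,0],[0,0,0]]], "newtons": 100}}

```text
time_s: 3.7
position: [0.5039, 0.2063, 0.0834]
ee_rot: [-3.139, -0.0, 1.782]
ft_force: [2.3, 1.0, 5.1]
opening: 0.009
```

>>> {"fn": "drive_tool", "kwargs": {"series": [[0,[0,0,-20],[0,0,0]],[0,[0,0,-50],[0,0,0]],[0,[0,0,-90],[0,0,0]],[0,[0,0,-130],[0,0,0]],[0,[0,0,-170],[0,0,0]],[0,[0,0,-200],[0,0,0]],[0,[0,0,-211],[0,0,0]],[0,[0,0,-211],[0,0,0]],[0,[0,0,-211],[0,0,0]]]}}

```text
time_s: 4.6
position: [0.5033, 0.2059, 0.2916]
ee_rot: [-3.134, 0.001, 1.782]
ft_force: [0.1, -0.2, -5.3]
opening: 0.0088
```

```bash
python3 - <<'E'
from h import *
p,R,s=tcp();print(p,s["ft_force"],s["opening"])
st=np.array([.628,.0357]);yaw=.155;ux=np.array([np.cos(yaw),np.sin(yaw)])
cv2.imwrite("pics/s2.png",capture("side")[...,::-1]);cv2.imwrite("pics/sc2.png",capture("scene")[...,::-1]);cv2.imwrite("pics/w2.png",capture("wrist")[...,::-1])
a=cv2.imread("pics/s2.png")[130:350,190:400];b=cv2.imread("pics/w2.png")[100:340,160:480]
a=cv2.resize(a,None,fx=2,fy=2);b=cv2.resize(b,(586,440));b=b[:,100:460]
cv2.imwrite("pics/c3.png",np.hstack([a,b]))
for d in(-.12,0):
    t=st+ux*d;to((*t,.308-.019),(np.pi,0,np.pi/2+yaw));print(t)
E
```

```text
[0.50328678 0.20589999 0.29163695] [ 0.06971965 -0.24059236 -5.2731446 ] 0.008781802030023675
shift mm [-185.8  -33.6    3.1] turn deg [-0.43  0.05  3.24]
[0.50943862 0.01717439]
shift mm [-192.6   86.2    2.2] turn deg [-0.43  0.05  3.24]
[0.628  0.0357]
```

View pics/c3.png

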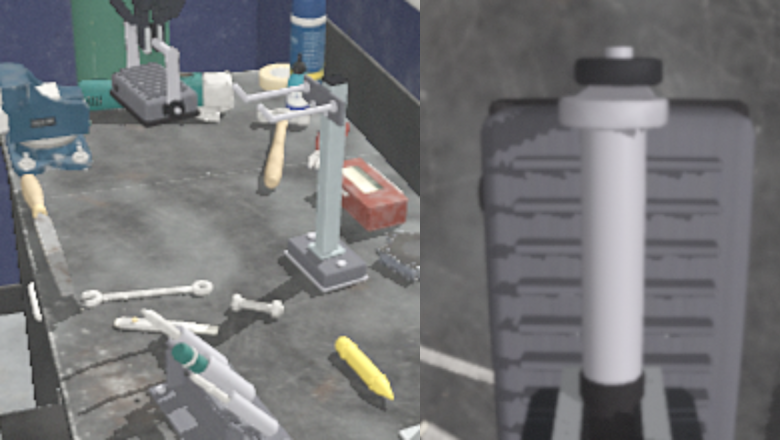

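Side (2x crop): the lamp hangs level in the gripper at about (155,85). Wrist: bar straight, sleeve between the pads. Bring it in front of the hook, then in.

>>> {"fn": "drive_tool", "kwargs": {"series": [[0,[-35,-5,1],[-0.4,0,1]],[0,[-75,-13,1],[-0.4,0,2]],[0,[-115,-21,1],[-0.4,0,3.2]],[0,[-150,-27,1],[-0.4,0,3.2]],[0,[-175,-32,1],[-0.4,0,3.2]],[0,[-186,-33.5,1],[-0.4,0,3.2]],[0,[-186,-33.5,1],[-0.4,0,3.2]],[0,[-186,-33.5,1],[-0.4,0,3.2]]]}}

```text
time_s: 5.55
position: [0.5094, 0.0178, 0.2905]
ee_rot: [-3.14, -0.0, 1.727]
ft_force: [-0.0, 0.4, -3.9]
opening: 0.0084
```

```bash
python3 - <<'E'
from h import *
p,R,s=tcp();print(p,s["ft_force"],s["opening"])
to((.628,.0357,.291),(np.pi,0,np.pi/2+.155))
cv2.imwrite("pics/s3.png",capture("side")[...,::-1]);c=cam("wrist");cv2.imwrite("pics/w3.png",capture("wrist")[...,::-1])
for X in [(.5857,.028,.287),(.5916,-.0065,.287),(.5798,.0627,.287)]:print(proj(c,np.array(X)).round(1))
a=cv2.resize(cv2.imread("pics/s3.png")[130:280,220:390],None,fx=2.5,fy=2.5);b=cv2.imread("pics/w3.png")[105:480,240:600]
cv2.imwrite("pics/c4.png",np.hstack([a,b]))
E
```

```text
[0.50942934 0.01778984 0.29054279] [-0.01301935  0.39931025 -3.86510457] 0.008421067305264486
shift mm [ -0.7 119.9  -0.6] turn deg [-0.09 -0.01  0.05]
[481.3 316.3]
[468.9 375.1]
[492.3 245.5]
```

View pics/c4.png

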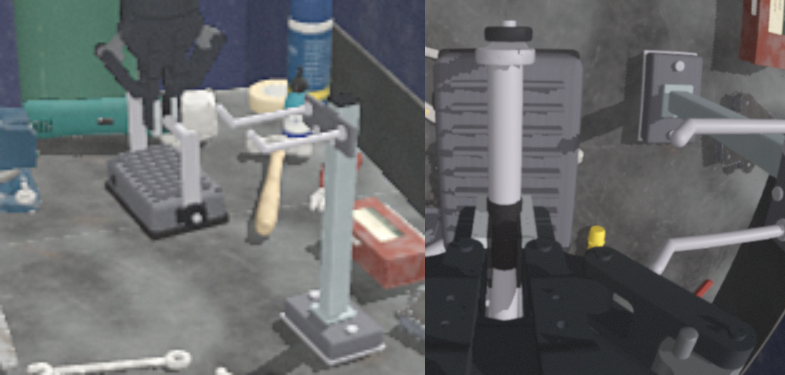

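The tips appear at wrist (495,240), against a prediction of (492,245), so they are consistent. The lamp is upright in front of the hook. Going in.

>>> {"fn": "drive_tool", "kwargs": {"series": [[0,[-0.5,20,-0.5],[0,0,0]],[0,[-0.5,40,-0.5],[0,0,0]],[0,[-0.5,60,-0.5],[0,0,0]],[0,[-0.5,80,-0.5],[0,0,0]],[0,[-0.5,100,-0.5],[0,0,0]],[0,[-0.5,112,-0.5],[0,0,0]],[0,[-0.5,120,-0.5],[0,0,0]],[0,[-0.5,120,-0.5],[0,0,0]],[0,[-0.5,120,-0.5],[0,0,0]]]}}

```text
time_s: 6.55
position: [0.6279, 0.0377, 0.2906]
ee_rot: [-3.139, 0.0, 1.73]
ft_force: [0.2, -0.8, -4.5]
opening: 0.0086
```

>>> {"fn": "drive_tool", "kwargs": {"series": [[0,[0,0,8],[0,0,0]],[0,[0,0,16],[0,0,0]],[0,[0,0,22],[0,0,0]],[0,[0,0,26],[0,0,0]],[0,[0,0,26],[0,0,0]],[0,[0,0,26],[0,0,0]]]}}

```text
time_s: 7.15
position: [0.6277, 0.0376, 0.2647]
ee_rot: [-3.139, -0.0, 1.73]
ft_force: [0.2, -0.4, -2.4]
opening: 0.0086
```

```bash
python3 - <<'E'
from h import *
p,R,s=tcp();print(p,s["ft_force"],s["ft_torque"],s["opening"])
E
```

```text
[0.62774735 0.03763437 0.26469332] [ 0.19179499 -0.38228409 -2.41503731] [-0.00152119 -0.07866344 -0.01776641] 0.00864181579629697
```

>>> {"fn": "drive_tool", "kwargs": {"series": [[0,[0,0,1.5],[0,0,0]],[0,[0,0,3],[0,0,0]],[0,[0,0,3],[0,0,0]]]}}

```text
time_s: 7.45
position: [0.6277, 0.0376, 0.2616]
ee_rot: [-3.139, -0.0, 1.73]
ft_force: [-0.2, 0.3, -3.1]
opening: 0.009
```

>>> {"fn": "drive_tool", "kwargs": {"series": [[0,[0,0,1],[0,0,0]],[0,[0,0,2],[0,0,0]],[0,[0,0,2],[0,0,0]]]}}

```text
time_s: 7.75
position: [0.6279, 0.0376, 0.2605]
ee_rot: [-3.141, 0.0, 1.73]
ft_force: [-1.3, -0.2, 0.2]
opening: 0.0089
```

Contact came at the expected height (0.2605, computed 0.261), and the weight is taken by the prongs. A touch more, then look before release.

>>> {"fn": "drive_tool", "kwargs": {"series": [[0,[0,0,1.5],[0,0,0]],[0,[0,0,1.5],[0,0,0]]]}}

```text
time_s: 7.95
position: [0.628, 0.0376, 0.2603]
ee_rot: [3.141, 0.0, 1.73]
ft_force: [-2.3, -1.4, 4.6]
opening: 0.0088
```

```bash
python3 - <<'E'
from h import *
p,R,s=tcp();print(p,s["ft_force"],s["opening"])
cv2.imwrite("pics/s4.png",capture("side")[...,::-1]);cv2.imwrite("pics/sc4.png",capture("scene")[...,::-1])
a=cv2.resize(cv2.imread("pics/s4.png")[130:270,270:400],(390,420));b=cv2.resize(cv2.imread("pics/sc4.png")[140:280,190:320],(390,420))
cv2.imwrite("pics/c5.png",np.hstack([a,b]))
E
```

```text
[0.6279528  0.03760147 0.26033494] [-2.33222103 -1.35990214  4.56822135] 0.00878242052036387
```

View pics/c5.png

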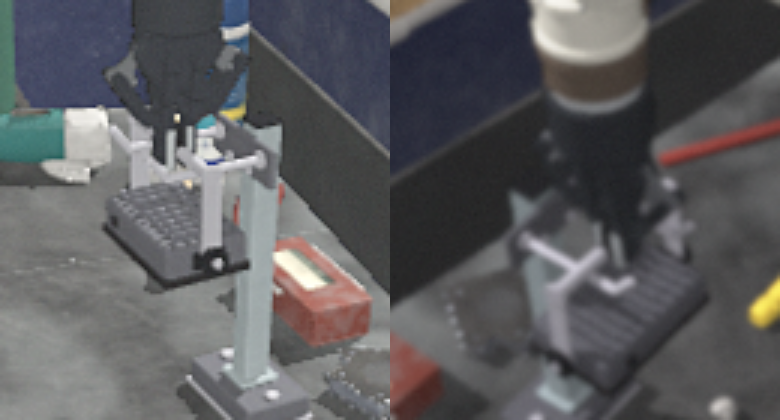

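Both views show the bar lying across both prongs behind the upturned tips. Release and rise.

>>> {"fn": "drive_tool", "kwargs": {"series": [[15,[0,0,0],[0,0,0]],[25,[0,0,0],[0,0,0]],[40,[0,0,0],[0,0,0]],[50,[0,0,0],[0,0,0]],[50,[0,0,0],[0,0,0]],[50,[0,0,0],[0,0,0]]]}}

```text
time_s: 8.65
position: [0.628, 0.0376, 0.2601]
ee_rot: [3.141, 0.0, 1.73]
ft_force: [-1.1, -0.5, 0.6]
opening: 0.0426
```

>>> {"fn": "drive_tool", "kwargs": {"series": [[50,[0,0,-10],[0,0,0]],[50,[0,0,-30],[0,0,0]],[50,[0,0,-60],[0,0,0]],[50,[0,0,-90],[0,0,0]],[50,[0,0,-90],[0,0,0]],[50,[0,0,-90],[0,0,0]]]}}

```text
time_s: 9.25
position: [0.6285, 0.0376, 0.3514]
ee_rot: [3.138, 0.001, 1.73]
ft_force: [0.0, -0.2, -0.2]
opening: 0.0428
```

```bash
python3 - <<'E'
from h import *
p,R,s=tcp();print(p,s["ft_force"],s["opening"],s["qpos"])
to((.36,-.23,.30),(np.pi,0,0.06))
cv2.imwrite("pics/s5.png",capture("side")[...,::-1]);cv2.imwrite("pics/sc5.png",capture("scene")[...,::-1])
E
```

```text
[0.62847386 0.03764995 0.35144142] [ 0.01873945 -0.23128069 -0.22346103] 0.04284497048479559 [ 5.99499324e-02  5.24063920e-01  7.31776429e-01  1.77501563e+00
 -2.37527976e-04  1.47194839e+00]
shift mm [-221.8 -307.6   50.5] turn deg [ 0.18 -0.14 95.66]
```

```bash
python3 - <<'E'
from h import *
to((.37,-.235,.29),(np.pi,0,np.pi+.06))
a=cv2.resize(cv2.imread("pics/s5.png")[130:270,270:400],(390,420));b=cv2.resize(cv2.imread("pics/sc5.png")[140:280,190:320],(390,420))
cv2.imwrite("pics/c6.png",np.hstack([a,b]))
E
```

```text
shift mm [-228.4 -297.4   59.5] turn deg [-6.000e-02 -4.000e-02 -8.434e+01]
```

View pics/c6.png

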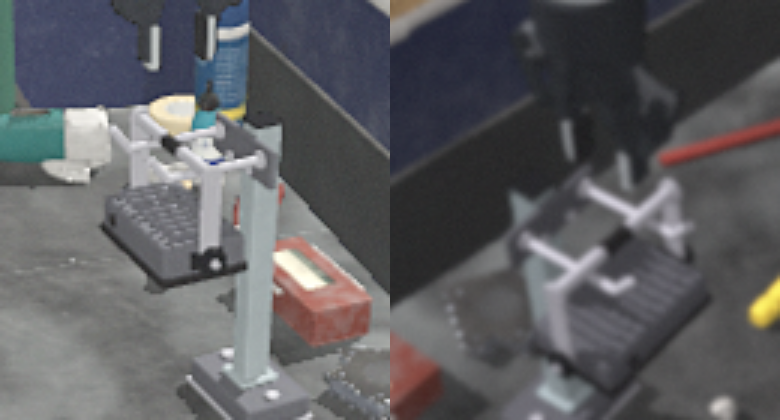

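The lamp hangs level and free on both prongs: sleeve at side (327,178), scene (267,220). 9 pictures viewed. Now to the rack.

>>> {"fn": "drive_tool", "kwargs": {"series": [[45,[-32,-42,0],[0,0,-8.5]],[45,[-62,-81,10],[0,0,-17]],[45,[-228,-297,59],[0,0,-84.3]],[45,[-228,-297,59],[0,0,-84.3]],[45,[-228,-297,59],[0,0,-84.3]],[45,[-228,-297,59],[0,0,-84.3]],[45,[-228,-297,59],[0,0,-84.3]],[45,[-228,-297,59],[0,0,-84.3]],[45,[-228,-297,59],[0,0,-84.3]],[45,[-228,-297,59],[0,0,-84.3]]]}}

```text
time_s: 10.35
position: [0.368, -0.2351, 0.289]
ee_rot: [3.14, -0.004, -3.125]
ft_force: [0.9, -0.5, 0.5]
opening: 0.0388
```

```bash
python3 - <<'E'
from h import *
print(tri((cam("scene"),(266.7,220)),(cam("side"),(327.3,177.7))))
to((.37,-.235,.29),(np.pi,0,np.pi+.06))
E
```

```text
(array([0.62413481, 0.03691122, 0.27862281]), np.float64(0.0019009908409046295))
shift mm [-2.   0.1 -1. ] turn deg [ 0.09 -0.23 -2.51]
```

```bash
cat >> h.py <<'E'
def green(im):
    h=cv2.cvtColor(im,cv2.COLOR_RGB2HSV);m=cv2.inRange(h,(70,70,25),(98,255,255))
    return cv2.morphologyEx(m,cv2.MORPH_CLOSE,np.ones((9,9)))
def show(n):
    c=cam("wrist");im=capture("wrist");cv2.imwrite(f"pics/{n}.png",im[...,::-1]);np.save(f"pics/{n}.npy",c,allow_pickle=True)
    N,_,st,ce=cv2.connectedComponentsWithStats(green(im))
    for i in range(1,N):
        if st[i,4]>60:print(n,st[i],ce[i].round(1))
E
python3 - <<'E'
from h import *
show("p1");c=cam("wrist")
for X in [(.4275,-.2366,.1145),(.461,-.2345,.079)]:print(proj(c,np.array(X)))
E
```

```text
p1 [253 120  63  31 971] [287.5 131.7]
p1 [308 279  25  31 499] [319.8 293.1]
[315.00214935 285.11716145]
[316.80965707 301.0078032 ]
```

>>> {"fn": "drive_tool", "kwargs": {"series": [[45,[0,35,20],[0,0,-2.5]],[45,[10,70,40],[0,0,-2.5]],[45,[10,70,40],[0,0,-2.5]],[45,[10,70,40],[0,0,-2.5]]]}}

```text
time_s: 10.8
position: [0.3561, -0.1639, 0.2483]
ee_rot: [3.139, -0.006, -3.077]
ft_force: [-0.6, -0.9, 0.6]
opening: 0.0383
```

```bash
python3 - <<'E'
from h import *
print(tcp()[0]);show("p2");c=cam("wrist")
a=cv2.imread("pics/p1.png");b=cv2.imread("pics/p2.png")
for X in [(.4275,-.2366,.1145),(.461,-.2345,.079)]:print(proj(c,np.array(X)))
def cr(im,c0):
    x,y=c0;k=im[max(y-100,0):y+100,x-65:x+65];return cv2.resize(k,None,fx=3,fy=3,interpolation=cv2.INTER_CUBIC)
pa=proj(np.load("pics/p1.npy",allow_pickle=True).item(),np.array((.435,-.2366,.105))).astype(int);pb=proj(c,np.array((.435,-.2366,.105))).astype(int)
A,B=cr(a,pa),cr(b,pb);h=min(len(A),len(B));cv2.imwrite("pics/c7.png",np.hstack([A[:h],B[:h]]));print(pa,pb,A.shape,B.shape)
E
```

```text
[ 0.35611309 -0.16390645  0.24829665]
p2 [ 222  123   66   37 1079] [260.7 135.4]
p2 [217 305  25  24 431] [227.8 316.2]
p2 [621 463  19  17 250] [631.5 472.4]
[228.84008731 310.03860275]
[240.10999806 324.07509585]
[315 289] [231 312] (600, 390, 3) (600, 390, 3)
```

View pics/c7.png

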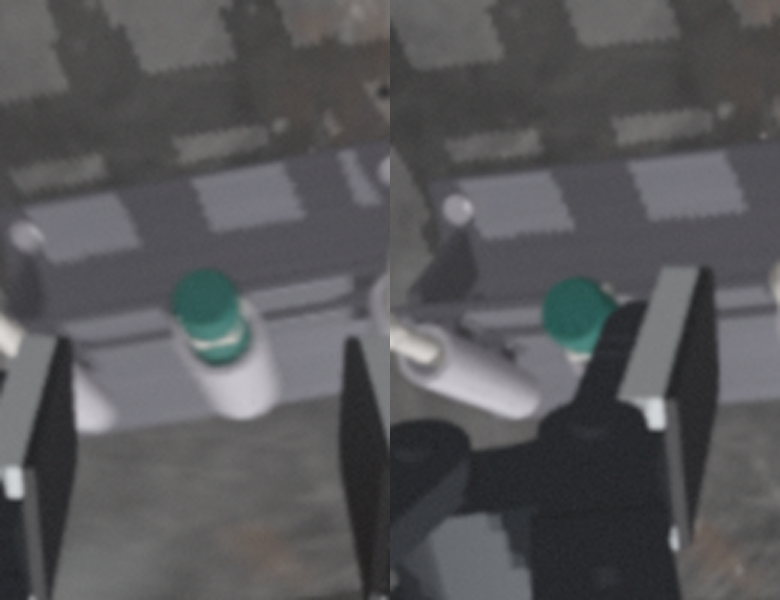

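Both crops show the green head in the middle tube: p1 (319,288), p2 (228,317). The pad edges and neighbouring tubes are clear of it. Triangulate and get the rack's yaw from the plate edge.

```bash
python3 - <<'E'
from h import *
c1=np.load("pics/p1.npy",allow_pickle=True).item();c2=np.load("pics/p2.npy",allow_pickle=True).item();a,b=cam("scene"),cam("side")
H=[(c1,(318.7,288)),(c2,(228,317)),(a,(401.7,248.3)),(b,(280,306))]
print("head w",tri(*H[:2]),"all",tri(*H),"w+side",tri(H[0],H[1],H[3]))
print("mouth",tri((c1,(323,301)),(b,(294,316))),tri((c1,(323,301)),(b,(294,316)),(a,(389.3,250))))
def pl(c,p,z):
    o,d=ray(c,p);return o+d*(z-o[2])/d[2]
for (u,v) in [((150,190),(380,148)),((30,210),(330,155))]:
    P=[pl(c1,(250+x/3,189+y/3),.006) for x,y in (u,v)];d=P[0]-P[1];print("edge",P,"yaw",np.arctan2(-d[0],d[1]))
# rack bolts/plate in scene: corner bolts
S=lambda x,y:(220+x/3,190+y/3)
P=[pl(a,S(398,258),.008),pl(a,S(480,305),.008),pl(a,S(560,197),.008)];print("bolts",P)
D=lambda x,y:(230+x/3,160+y/3)
print("sidebolts",[pl(b,D(122,494),.008),pl(b,D(308,576),.008)])
E
```

```text
head w (array([ 0.42521691, -0.23358546,  0.12588878]), np.float64(0.0007027693133577954)) all (array([ 0.42871975, -0.23540025,  0.1154706 ]), np.float64(0.003988709391127766)) w+side (array([ 0.43033846, -0.23497011,  0.11501352]), np.float64(0.001707791149213177))
mouth (array([ 0.46267004, -0.22870145,  0.07426734]), np.float64(0.0003208671531459733)) (array([ 0.46070489, -0.23184681,  0.0788151 ]), np.float64(0.003063797033974185))
edge [array([ 0.43085941, -0.25636126,  0.006     ]), array([ 0.41179551, -0.1646082 ,  0.006     ])] yaw -2.9367333304465846
edge [array([ 0.44024978, -0.30537985,  0.006     ]), array([ 0.41505896, -0.18464864,  0.006     ])] yaw -2.935891765096705
bolts [array([ 0.50483428, -0.14292206,  0.008     ]), array([ 0.41787135, -0.15606626,  0.008     ]), array([ 0.44524933, -0.30417312,  0.008     ])]
sidebolts [array([ 0.42215912, -0.16348106,  0.008     ]), array([ 0.53332651, -0.29629059,  0.008     ])]
```

```bash
python3 - <<'E'
from h import *
c1=np.load("pics/p1.npy",allow_pickle=True).item();c2=np.load("pics/p2.npy",allow_pickle=True).item();a,b=cam("scene"),cam("side")
H=[(c1,(318.7,288)),(c2,(228,317)),(a,(401.7,248.3)),(b,(280,306))]
for c,p in H:
    o,d=ray(c,p);print("head z=.1226:",(o+d*(.1226-o[2])/d[2]).round(4))
for c,p in [(c1,(323,301)),(b,(294,316)),(a,(389.3,250))]:
    o,d=ray(c,p);print("mouth z=.092:",(o+d*(.092-o[2])/d[2]).round(4))
h=np.array([.4265,-.234,.1226]);u=np.array([-np.sin(.698)*np.cos(.19),-np.sin(.698)*np.sin(.19),np.cos(.698)])
for c in (c1,b,a):print([proj(c,h-u*k).round(1).tolist() for k in(0,.04,.122)])
# green blobs in the fixed views
for n in("scene","side"):
    im=cv2.imread(f"pics/{n}0.png")[...,::-1];m=green(im);N,_,st,ce=cv2.connectedComponentsWithStats(m)
    p=proj(cam(n),h-u*.02)
    for i in range(1,N):
        if np.linalg.norm(ce[i]-p)<30 and st[i,4]>8:print(n,st[i],ce[i],p)
E
```

```text
head z=.1226: [ 0.426  -0.2338  0.1226]
head z=.1226: [ 0.4278 -0.2342  0.1226]
head z=.1226: [ 0.4213 -0.2301  0.1226]
head z=.1226: [ 0.4277 -0.2456  0.1226]
mouth z=.092: [ 0.4538 -0.2291  0.092 ]
mouth z=.092: [ 0.4573 -0.2501  0.092 ]
mouth z=.092: [ 0.4544 -0.2251  0.092 ]
[[318.5, 288.5], [323.0, 299.2], [329.8, 315.3]]
[[278.2, 303.0], [289.1, 310.8], [310.0, 325.8]]
[[401.1, 246.4], [391.1, 249.7], [372.0, 256.1]]
scene [390 244  14   9  80] [397.0875 248.375 ] [396.0075892  248.08740012]
side [276 302  18  15 143] [284.06993007 308.63636364] [283.70017446 306.91941086]
```

```bash
python3 - <<'E'
from h import *
to((.4358,-.2333,.17),(np.pi,0,np.pi+.19))
E
```

```text
shift mm [-74.2 -73.5  78.9] turn deg [ 0.08 -0.19 -7.2 ]
```

>>> {"fn": "drive_tool", "kwargs": {"series": [[50,[-20,-20,20],[0,0,-2]],[50,[-45,-45,45],[0,0,-5]],[50,[-65,-65,70],[0,0,-7.2]],[50,[-74,-73.5,79],[0,-0.2,-7.2]],[50,[-74,-73.5,79],[0,-0.2,-7.2]],[50,[-74,-73.5,79],[0,-0.2,-7.2]]]}}

```text
time_s: 11.45
position: [0.4355, -0.2336, 0.1706]
ee_rot: [3.14, 0.0, -2.953]
ft_force: [-0.1, 0.4, -0.0]
opening: 0.0427
```

```bash
python3 - <<'E'
from h import *
print(tcp()[0]);show("p3");c=cam("wrist")
h=np.array([.427,-.235,.122]);u=np.array([-np.sin(.698)*np.cos(.19),-np.sin(.698)*np.sin(.19),np.cos(.698)])
print([proj(c,h-u*k).round(1).tolist() for k in(0,.02,.04)])
im=cv2.imread("pics/p3.png");cv2.imwrite("pics/c8.png",cv2.resize(im[180:400,190:450],None,fx=2.7,fy=2.7))
to((.4358,-.2333,.0923),(np.pi,0,np.pi+.19))
E
```

```text
[ 0.43545311 -0.23356131  0.17055743]
p3 [ 299  247   36   54 1553] [316.6 272.7]
[[317.9, 262.4], [318.0, 273.8], [318.1, 283.4]]
shift mm [-0.2 -0.  78.8] turn deg [ 0.05  0.06 -0.05]
```

View pics/c8.png

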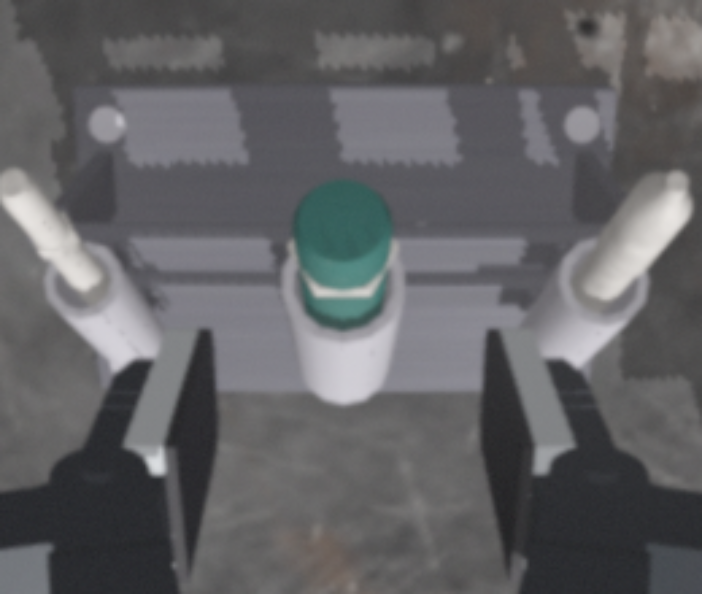

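Wrist view (2.7x): plate edges horizontal, punch head at (317,264) against (318,262) predicted, centred between the pads and clear of both neighbours. Descend and pinch.

>>> {"fn": "drive_tool", "kwargs": {"series": [[50,[0,0,25],[0,0,0]],[50,[0,0,50],[0,0,0]],[50,[0,0,68],[0,0,0]],[50,[0,0,78],[0,0,0]],[50,[0,0,78],[0,0,0]]]}}

```text
time_s: 12.0
position: [0.4349, -0.2327, 0.0931]
ee_rot: [3.14, 0.0, -2.952]
ft_force: [0.5, 0.4, 0.5]
opening: 0.0429
```

>>> {"fn": "drive_tool", "kwargs": {"series": [[0,[0,0,0],[0,0,0]],[0,[0,0,0],[0,0,0]],[0,[0,0,0],[0,0,0]],[0,[0,0,0],[0,0,0]],[0,[0,0,0],[0,0,0]],[0,[0,0,0],[0,0,0]],[0,[0,0,0],[0,0,0]],[0,[0,0,0],[0,0,0]]], "newtons": 70}}

```text
time_s: 12.8
position: [0.4359, -0.233, 0.0942]
ee_rot: [3.141, 0.003, -2.952]
ft_force: [0.2, 0.6, 6.2]
opening: 0.019
```

```bash
python3 - <<'E'
from h import *
p,R,s=tcp();print(p,s["ft_force"],s["ft_torque"],s["opening"])
u=np.array([-np.sin(.698)*np.cos(.19),-np.sin(.698)*np.sin(.19),np.cos(.698)])
for d in(.02,.1,.115):to(p+u*d,(np.pi,0,np.pi+.19))
E
```

```text
[ 0.43593054 -0.23303388  0.09421099] [0.20326843 0.60735384 6.2345906 ] [ 0.20616712 -0.09097234  0.04393102] 0.01904940669250426
shift mm [ 12.8  -0.  -15.4] turn deg [ 0.01  0.15 -0.03]
shift mm [ 64.1  -0.  -76.8] turn deg [ 0.01  0.15 -0.03]
shift mm [ 73.7  -0.  -88.3] turn deg [ 0.01  0.15 -0.03]
```

Gripped (opening 19 mm, small forces). Draw along the tube axis, watching the force.

>>> {"fn": "drive_tool", "kwargs": {"series": [[0,[5,0,-6],[0,0,0]],[0,[10,0,-12],[0,0,0]],[0,[16,0,-19],[0,0,0]],[0,[16,0,-19],[0,0,0]]]}}

```text
time_s: 13.2
position: [0.4195, -0.2364, 0.1142]
ee_rot: [-3.141, 0.003, -2.953]
ft_force: [1.3, -0.1, 0.6]
opening: 0.0191
```

>>> {"fn": "drive_tool", "kwargs": {"series": [[0,[11,0,-13],[0,0,0]],[0,[22,0,-26],[0,0,0]],[0,[34,0,-41],[0,0,0]],[0,[46,0,-55],[0,0,0]],[0,[56,0,-67],[0,0,0]],[0,[62,0,-80],[0,0,0]],[0,[62,0,-100],[0,0,0]],[0,[62,0,-110],[0,0,0]],[0,[62,0,-110],[0,0,0]],[0,[62,0,-110],[0,0,0]]]}}

```text
time_s: 14.2
position: [0.358, -0.2479, 0.2236]
ee_rot: [-3.141, 0.002, -2.953]
ft_force: [-0.5, 0.4, -1.7]
opening: 0.0189
```

```bash
python3 - <<'E'
from h import *
p,R,s=tcp();print(p,s["ft_force"],s["opening"],s["qpos"]);show("p4")
for n in("scene","side"):
    im=capture(n);cv2.imwrite(f"pics/{n}4.png",im[...,::-1]);m=green(im)
    # expected punch: head .014 from grasp
    u=np.array([-np.sin(.698)*np.cos(.19),-np.sin(.698)*np.sin(.19),np.cos(.698)]);G=p+[0,0,.019]
    c=cam(n);print(n,"head",proj(c,G+u*.014),"point",proj(c,G-u*.108))
    N,_,st,ce=cv2.connectedComponentsWithStats(m)
    for i in range(1,N):
        if st[i,4]>20 and np.linalg.norm(ce[i]-proj(c,G-u*.05))<60:print(st[i],ce[i])
E
```

```text
[ 0.35795747 -0.2479392   0.22359302] [-0.45927374  0.41828249 -1.74820832] 0.01893504743301905 [-0.60683088  0.11544994 -0.16916993  1.28441267  0.00151356 -0.79537166]
p4 [ 254  115   71   45 1249] [296.  130.7]
p4 [366 159  12  11  67] [371.4 164.3]
p4 [ 293  307   53   64 2552] [318.8 336.3]
scene head [438.08389054 224.32172709] point [403.18294833 236.74139155]
[412 227  15  11 101] [419.06930693 232.58415842]
side head [240.43753484 261.49147063] point [277.63760448 289.21052774]
[238 261   3  10  24] [239.16666667 265.25      ]
[252 268  19  20 180] [260.73888889 278.75555556]
```

```bash
cat >> h.py <<'E'
def goal(G,psi,a):  # grasp point, punch heading, tool pitch-up deg -> TCP pose
    T=Ro.from_euler("z",psi)*Ro.from_euler("y",-a,degrees=True)*Ro.from_euler("z",np.pi)*Ro.from_euler("x",np.pi)
    return np.array(G)+.019*T.apply([0,0,1]),T.as_euler("xyz")
E
python3 - <<'E'
from h import *
G=tcp()[0]+[0,0,.019]
to(*goal(G+[0,0,.01],.19,25));to(*goal(G+[0,0,.02],.19,50))
E
```

```text
shift mm [ -8.    0.  -11.8] turn deg [  0.04 -24.93  -0.08]
shift mm [-14.6   0.  -26.8] turn deg [ 3.000e-02 -4.993e+01 -9.000e-02]
```

>>> {"fn": "drive_tool", "kwargs": {"series": [[0,[-3,0,-4],[0,-8.4,0]],[0,[-5,0,-8],[0,-16.7,0]],[0,[-8,0,-12],[0,-25,0]],[0,[-10,0,-16],[0,-33,0]],[0,[-13,0,-21],[0,-41.5,0]],[0,[-14.5,0,-27],[0,-50,0]],[0,[-14.5,0,-27],[0,-50,0]],[0,[-14.5,0,-27],[0,-50,0]]]}}

```text
time_s: 15.15
position: [0.3712, -0.2452, 0.2489]
ee_rot: [3.137, 0.87, -2.958]
ft_force: [1.2, 0.1, -0.6]
opening: 0.019
```

```bash
python3 - <<'E'
from h import *
p,R,s=tcp();print(p,s["ft_force"],s["opening"],s["qpos"],R.apply([0,0,1]))
to(*goal((.41,.005,.2),.15,50))
to(*goal((.52,.021,.10),.15,50))
E
```

```text
[ 0.37116253 -0.24518153  0.24890594] [ 1.19779792  0.13068345 -0.62351605] 0.01904503565000681 [-1.11031291 -0.10249215 -0.63035116  0.73529371  0.82797697 -1.15967915] [ 0.75085755  0.14383599 -0.64461163]
shift mm [-16.7 237.9 115.7] turn deg [ 1.72 -0.14  1.23]
shift mm [-11.8 232.9 265. ] turn deg [ 1.72 -0.14  1.23]
```

>>> {"fn": "drive_tool", "kwargs": {"series": [[0,[-3,40,15],[0.3,0,0.2]],[0,[-6,80,35],[0.6,0,0.4]],[0,[-9,120,55],[0.9,0,0.6]],[0,[-12,160,75],[1.2,0,0.8]],[0,[-14,200,95],[1.5,0,1]],[0,[-16.5,230,110],[1.7,0,1.2]],[0,[-16.5,238,115.5],[1.7,0,1.2]],[0,[-16.5,238,115.5],[1.7,0,1.2]],[0,[-16.5,238,115.5],[1.7,0,1.2]]]}}

```text
time_s: 16.05
position: [0.4249, 0.0083, 0.1887]
ee_rot: [-3.14, 0.871, -2.987]
ft_force: [-0.1, -0.1, -2.7]
opening: 0.0188
```

```bash
python3 - <<'E'
from h import *
p,R,s=tcp();print(p,s["ft_force"],s["opening"],s["qpos"])
G=p-.019*R.apply([0,0,1]);print("G",G)
to(*goal((.41,.005,.10),.15,50))
# punch in hand from scene+side
for n in("scene","side"):
    im=capture(n);cv2.imwrite(f"pics/{n}5.png",im[...,::-1]);c=cam(n);d=np.array([np.cos(.15),np.sin(.15),0])
    hp,pp=proj(c,G-d*.014),proj(c,G+d*.108);print(n,"head",hp,"point",pp)
    m=green(im);N,L,st,ce=cv2.connectedComponentsWithStats(m)
    for i in range(1,N):
        if st[i,4]>20 and np.linalg.norm(ce[i]-(hp+pp)/2)<60:
            ys,xs=np.where(L==i);vx,vy,_,_=cv2.fitLine(np.c_[xs,ys].astype(np.float32),cv2.DIST_L2,0,.01,.01).ravel();print(st[i],ce[i],"dir",vx,vy,"exp",(pp-hp)/np.linalg.norm(pp-hp))
A=cv2.resize(cv2.imread("pics/scene5.png")[170:330,220:400],None,fx=2.2,fy=2.2);B=cv2.resize(cv2.imread("pics/side5.png")[140:300,220:400],None,fx=2.2,fy=2.2)
cv2.imwrite("pics/c9.png",np.hstack([A,B]))
E
```

```text
[0.42491888 0.00830511 0.18866786] [-0.13570959 -0.1150531  -2.7346669 ] 0.01883953474047122 [-0.13735384 -0.37692246 -1.08404555  0.01425257  0.22059121 -0.19118988]
G [0.41055941 0.00609308 0.20091175]
shift mm [77.6 -1.  64.5] turn deg [ 0.12 -0.12  0.17]
scene head [347.90069622 288.73710147] point [304.19151998 263.04738153]
[315 269  32  17 221] [327.47963801 277.78280543] dir 0.8972881 0.44144547 exp [-0.86212    -0.50670416]
side head [242.37488405 222.99525492] point [288.09092679 213.31446929]
[253 214  24  11 169] [265.4852071  219.27218935] dir 0.9879196 -0.15496716 exp [ 0.97830599 -0.20716514]
```

```bash
python3 - <<'E'
from h import *
a,b=cam("scene"),cam("side")
p,R,s=tcp();G=p-.019*R.apply([0,0,1])
print("blob centre",tri((a,(327.5,277.8)),(b,(265.5,219.3))),"G",G)
for pit in(-8,-4,0,4,8):
  for yaw in(.09,.15,.21):
    t=np.radians(pit);d=np.array([np.cos(yaw)*np.cos(t),np.sin(yaw)*np.cos(t),np.sin(t)])
    o=[]
    for c in(a,b):
        q=proj(c,G+d*.1)-proj(c,G+d*.02);o.append(round(np.degrees(np.arctan2(q[1],q[0]))%180,1))
    print(pit,yaw,o)
# blobs' ends: extreme pixels and colours along expected axis
for n,c in(("scene",a),("side",b)):
    im=cv2.imread(f"pics/{n}5.png")[...,::-1];d=np.array([np.cos(.15),np.sin(.15),0])
    print(n,[(proj(c,G+d*k).round().astype(int).tolist(),im[tuple(proj(c,G+d*k).round().astype(int)[::-1])].tolist()) for k in(.03,.05,.07,.08,.09,.1,.105,.112)])
E
```

```text
blob centre (array([0.45426575, 0.01193488, 0.19707127]), np.float64(0.002308182432635996)) G [0.41052798 0.0043976  0.20089568]
-8 0.09 [np.float64(29.0), np.float64(177.0)]
-8 0.15 [np.float64(25.8), np.float64(175.4)]
-8 0.21 [np.float64(22.7), np.float64(173.7)]
-4 0.09 [np.float64(31.3), np.float64(173.3)]
-4 0.15 [np.float64(28.2), np.float64(171.7)]
-4 0.21 [np.float64(25.1), np.float64(169.9)]
0 0.09 [np.float64(33.5), np.float64(169.8)]
0 0.15 [np.float64(30.4), np.float64(168.0)]
0 0.21 [np.float64(27.4), np.float64(166.3)]
4 0.09 [np.float64(35.6), np.float64(166.2)]
4 0.15 [np.float64(32.6), np.float64(164.5)]
4 0.21 [np.float64(29.6), np.float64(162.7)]
8 0.09 [np.float64(37.7), np.float64(162.7)]
8 0.15 [np.float64(34.7), np.float64(161.0)]
8 0.21 [np.float64(31.7), np.float64(159.1)]
scene [([332, 279], [70, 116, 110]), ([325, 275], [73, 120, 113]), ([318, 270], [75, 118, 112]), ([314, 268], [170, 185, 180]), ([311, 266], [220, 217, 212]), ([307, 264], [117, 115, 114]), ([306, 263], [95, 93, 94]), ([303, 262], [86, 86, 85])]
side [([259, 220], [72, 125, 117]), ([267, 218], [81, 131, 124]), ([274, 217], [74, 126, 118]), ([278, 216], [207, 209, 204]), ([282, 215], [234, 233, 227]), ([285, 214], [166, 165, 159]), ([287, 214], [146, 145, 140]), ([290, 213], [111, 111, 111])]
```

>>> {"fn": "drive_tool", "kwargs": {"series": [[0,[-5,0,15],[0,0,0]],[0,[-13,0,27],[0,0,0]],[0,[-20,0,37],[0,0,0]],[0,[-26,0,38],[0,0,0]],[0,[-26,0,38],[0,0,0]]]}}

```text
time_s: 16.65
position: [0.4713, 0.0119, 0.1852]
ee_rot: [-3.14, 0.872, -2.994]
ft_force: [-0.8, 0.2, -0.9]
opening: 0.019
```

```bash
python3 - <<'E'
from h import *
p,R,s=tcp();G=p-.019*R.apply([0,0,1]);print("G",G,s["ft_force"],s["qpos"])
to(*goal((.475,.0142,.14),.15,50));to(*goal((.52,.021,.11),.15,50))
E
```

```text
G [0.45694944 0.00980793 0.19740278] [-0.80567594  0.17296462 -0.8967623 ] [-0.0901843  -0.23324707 -1.02891227 -0.08311775  0.17995706 -0.15481331]
shift mm [32.   1.8 51.1] turn deg [-0.19 -0.03 -0.08]
shift mm [ 25.7   2.  105.2] turn deg [-0.19 -0.03 -0.08]
```

>>> {"fn": "drive_tool", "kwargs": {"series": [[0,[14,1,22],[0,0,0]],[0,[27,1.5,43],[0,0,0]],[0,[32,2,52],[0,0,0]],[0,[30,2,70],[0,-1.5,0]],[0,[28,2,88],[0,-3,0]],[0,[26,2,105],[0,-4,0]],[0,[26,2,105],[0,-4,0]],[0,[26,2,105],[0,-4,0]]]}}

```text
time_s: 17.45
position: [0.5407, 0.022, 0.1004]
ee_rot: [3.141, 0.932, -2.995]
ft_force: [-0.1, 0.0, -2.1]
opening: 0.0188
```

```bash
cat > m.py <<'E'
from h import *
p,R,s=tcp();z=R.apply([0,0,1]);G=p-.019*z;print("TCP",p,s["ee_rot"],"G",G,s["ft_force"],s["opening"],np.round(s["qpos"],3),s["time_s"])
psi=np.arctan2(z[1],z[0]);d=np.array([np.cos(psi),np.sin(psi),0]);C=[];D=[]
for n in("scene","side"):
    im=capture(n);cv2.imwrite(f"pics/{n}6.png",im[...,::-1]);c=cam(n);hp,pp=proj(c,G-d*.014),proj(c,G+d*.108)
    N,L,st,ce=cv2.connectedComponentsWithStats(green(im))
    for i in range(1,N):
        if st[i,4]>60 and np.linalg.norm(ce[i]-proj(c,G+d*.047))<25:
            ys,xs=np.where(L==i);vx,vy,_,_=cv2.fitLine(np.c_[xs,ys].astype(np.float32),cv2.DIST_L2,0,.01,.01).ravel()
            q=pp-hp;f=lambda v:round(np.degrees(np.arctan2(v[1],v[0]))%180,1)
            print(n,st[i],ce[i].round(1),"ang",f((vx,vy)),"exp",f(q),"head/pt",hp.round(1),pp.round(1))
            C.append((c,ce[i]));v=np.array([vx,vy]);o1,r1=ray(c,ce[i]);o2,r2=ray(c,ce[i]+v*10);D.append(np.cross(r1,r2))
if len(C)==2:
    x,e=tri(*C);ax=np.cross(*D);ax/=np.linalg.norm(ax);ax*=np.sign(ax@d)
    print("blob",x,e,"axis",ax,"pitch",np.degrees(np.arcsin(ax[2])),"yaw",np.arctan2(ax[1],ax[0]),"psi",psi,"pitch from blob",np.degrees(np.arctan2(x[2]-G[2],np.hypot(*(x-G)[:2]))))
A=cv2.resize(cv2.imread("pics/scene6.png")[160:340,220:400],(396,396));B=cv2.resize(cv2.imread("pics/side6.png")[140:320,220:400],(396,396));cv2.imwrite("pics/c9.png",np.hstack([A,B]))
E
python3 m.py
```

```text
TCP [0.54066611 0.02196946 0.1004188 ] [ 3.14111172  0.93160035 -2.99503202] G [0.52558199 0.01973352 0.11175325] [-0.08624719  0.04813491 -2.08422402] 0.018814114625365762 [-0.046  0.237 -1.087 -0.676  0.155 -0.116] 17.45
scene [280 268  28  16 165] [290.9 276.2] ang 29.2 exp 31.5 head/pt [308.  286.1] [269.8 262.7]
side [296 235  23  11 139] [307.9 239.8] ang 167.3 exp 166.8 head/pt [287.1 244.6] [328.7 234.9]
blob [0.5679946  0.02556133 0.11043617] 0.0033335686552192307 axis [ 0.98468067  0.17247094 -0.02564679] pitch -1.4696138442378295 yaw 0.17339526596511717 psi 0.1471598680580043 pitch from blob -1.7621556999248924
```

Droop corrected to about -1.5°. Joint 3 is near its limit (-1.087 against -1.09), so I raise 18 mm for margin, which still leaves about 48 mm below the lens, and trim the pitch.

```bash
python3 - <<'E'
from h import *
to(*goal((.522,.020,.13),.147,55))
E
```

```text
shift mm [-11.7   0.7 -13.2] turn deg [-0.   -1.46  0.02]
```

>>> {"fn": "drive_tool", "kwargs": {"series": [[0,[-6,0.5,-7],[0,-0.7,0]],[0,[-12,0.5,-13],[0,-1.4,0]],[0,[-12,0.5,-13],[0,-1.4,0]],[0,[-12,0.5,-13],[0,-1.4,0]],[0,[-12,0.5,-13],[0,-1.4,0]]]}}

```text
time_s: 18.05
position: [0.5403, 0.0219, 0.1209]
ee_rot: [-3.142, 0.956, -2.994]
ft_force: [0.4, -0.0, -2.8]
opening: 0.0192
```

```bash
python3 m.py
```

```text
TCP [0.54027289 0.02187833 0.12085824] [-3.14158045  0.95631847 -2.99402067] G [0.52491718 0.01959589 0.13181234] [ 4.14628136e-01 -7.90193183e-04 -2.84481661e+00] 0.01922269451700113 [-0.049  0.18  -1.087 -0.643  0.161 -0.115] 18.05
scene [279 262  30  17 172] [290.7 270.9] ang 29.2 exp 31.2 head/pt [308.1 281.3] [269.4 257.8]
side [296 228  23  11 143] [307.5 233.2] ang 166.4 exp 167.1 head/pt [286.7 238.1] [328.6 228.4]
blob [0.5672282  0.02490675 0.13146104] 0.0027498365084093774 axis [ 0.98369367  0.17964381 -0.00865279] pitch -0.4957744431147727 yaw 0.180631198078097 psi 0.1475570549378826 pitch from blob -0.47200532933036166
```

View pics/c9.png

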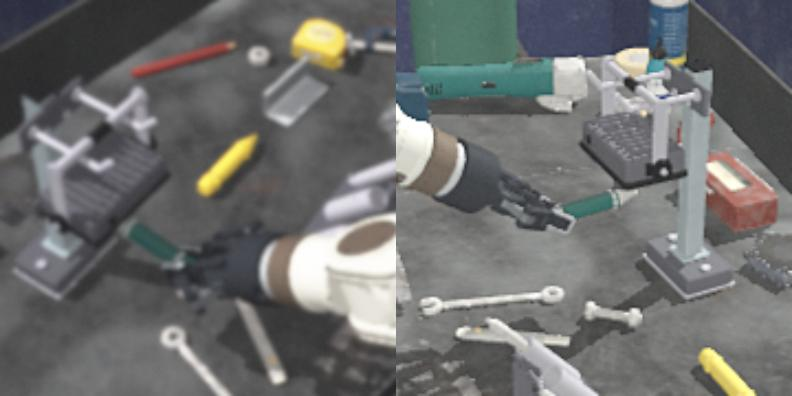

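Final picture: the lamp hangs on both prongs, and the level punch lies with its point under the lamp (side crop (635,193)). Joint 3 is still at its margin, so one small 9 mm lift to relieve it.

>>> {"fn": "drive_tool", "kwargs": {"series": [[0,[-4,0,-2.5],[0,0,0]],[0,[-7.4,0,-5],[0,0,0]],[0,[-7.4,0,-5],[0,0,0]],[0,[-7.4,0,-5],[0,0,0]],[0,[-7.4,0,-5],[0,0,0]],[0,[-7.4,0,-5],[0,0,0]]]}}

```text
time_s: 18.75
position: [0.5403, 0.022, 0.1291]
ee_rot: [3.141, 0.955, -2.994]
ft_force: [-0.6, 0.2, -1.9]
opening: 0.0193
```

```bash
python3 m.py
```

```text
TCP [0.54025386 0.02196731 0.1291334 ] [ 3.14118783  0.95517933 -2.99424728] G [0.52491114 0.01968236 0.14010518] [-0.61267896  0.18646284 -1.94036447] 0.01931618038441969 [-0.049  0.146 -1.076 -0.597  0.161 -0.114] 18.75
scene [279 261  29  16 172] [290.8 268.9] ang 28.9 exp 31.1 head/pt [308.  279.2] [269.1 255.8]
side [296 225  23  11 142] [307.6 230.4] ang 166.1 exp 167.2 head/pt [286.6 235.3] [328.6 225.7]
blob [0.56714059 0.0247094  0.13984462] 0.003246476545802846 axis [ 0.98248216  0.18631014 -0.00416292] pitch -0.23851833113971382 yaw 0.1874068248770332 psi 0.14784122300034083 pitch from blob -0.35104285538319524
```

```bash
python3 -c "
from station import *
print(close_job())"
```

```text
the job is handed in; nothing more can be done
None
```

I hung the lamp on both prongs and released it, then drew the green centre punch from the middle tube and turned it level. I handed the job in at about 19 s, still holding the punch.

**Last checks:**
- **Punch:** its axis measured about 0.3° off level, at a height of 0.140 m. The grip was steady at a 19 mm opening.
- **Point:** it is at about (0.631, 0.038), worked out from the grasp point and the measured axis. The lamp centre is at about (0.626, 0.037), so it is some 5 mm off in x and roughly 38 mm under the lens.
- **Lamp:** the last picture shows it hanging level on both prongs, untouched by the arm or the punch. The final 9 mm lift came after that picture, so the lamp was not viewed again.
- **Forces:** those I read stayed below about 7 N.

**What disagreed or came close:**
- **Heights:** the fixed cameras put the punch head 8 mm lower than the text's value, while the two wrist views were within 3 mm. I used the wrist views and the text.
- **Droop:** the punch sagged about 4° in the grip, and I corrected it by pitching the tool up.
- **Joint limit:** joint 3 sat near its limit (-1.087 against -1.09). I lifted the pose to -1.076 before handing in.

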